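# Nest two foot plates in the stock tray

### The arm

A 6-joint arm with a two-finger parallel gripper is mounted at the origin on the work surface. World frame = base frame: x ahead of the robot, y to its left, z up, the work surface at z = 0. Lengths are in m, angles in degrees, forces in N, time in s.
With the tool pointing down it reaches from about 0.4 to 0.825 m from the base axis. Payload 7 kg.
Tool frame: the origin (TCP) lies on the centre line of the jaws, within the pads' length; the fingertips stand 11 mm ahead of it and the grasp point (between the pads) lies 8 mm behind it; z points along the fingers, y is the line along which they close (so a half turn about z gives the same grasp; the last joint's range is limited). The gripper opens to 88 mm and grips with 3 to 60 N. Pads are 19 mm wide; open, the fingers measure 130 mm over their backs; the gripper's body (78 mm by 193 mm) begins 47 mm behind the grasp point.
Start: joints at [83.085, 20.546, 0.682, 0, -70.136, -16.507], TCP at [0.268, 0.619, 0.238] pointing down, gripper open.
Joint ranges: [-176.03, 176.03], [-82.01, 121.73], [-58.28, 71.71], [-173.87, 95.51], [-174.79, -0.11], [-173.66, 173.66]. Speed limits (degrees/s): [136.94, 136.94, 172.46, 180, 180, 180].

### API

Orientations are given as [roll, pitch, yaw] about the fixed x, y, z axes, in that order (R = Rz(yaw) Ry(pitch) Rx(roll)).
In Python, from plant import r, capture, camera_model, job gives the robot as it stands.
- The arm moves only by the tool drive_tool, never from a script. Its argument "increments" is a list that holds one entry, the list of rows, each a list of 5 numbers: the gripper's target within -1 to 1 (fully open at 1, half-way at 0, shut at -1), then the shift along the tool's x, y, z scaled (see below), then the turn about the tool's z scaled (see below). In form: [[[gripper, tx, ty, tz, roll], ...]]. A call has 1 to 5 rows; each row is the pose to reach, as a shift and turn from the pose commanded when the call began, along the tool's axes at that moment, turning the shorter way round; what a row does not reach only later rows make up. The controller multiplies each number of a shift by 120 mm and each number of a turn by 360 degrees. A row lasts 1/8 s, in which the tool goes at most 62.5 mm and 10.7 degrees, less where a joint would pass 70% of its speed; a pose out of reach is approached as far as the arm can. A call with a number of a shift or a turn outside -1 to 1 is refused whole. A call with a gripper value outside its range is refused whole. The fingers move at their own pace and stop on an object; "squeeze" is the grip in N (left out, the last holds). Time passes only in rows, so rows that repeat a pose let the fingers close. It gives the time, the measured TCP pose, the force, the opening and the grip force at its end, in the units of the state.
- r.get_state(): the state, without advancing time (a new reading comes with each control period).
- capture(name): name is "scene" or "top" or "wrist"; returns the picture (480x640x3 uint8, red, green, blue); there is no depth.
- camera_model(name): a dict with "camera_matrix" (3x3 intrinsics, pixels), "k1" (the pictures are not rectified: a ray, as slopes to the right and down, at radius r is drawn at 1 + k1 r^2 times it, then the intrinsics apply), "rvec" (rotation vector, rad) and "tvec" (3), from world to camera coordinates, as OpenCV has them. Camera axes: x right, y down, z forward; pixel columns grow to the right and rows downward; lengths in m; the calibration is good to about 2 mm. A picture is of the moment at which its call begins: read the wrist's pose just before it. camera_model takes no time and is no camera call; for the wrist camera it gives the pose at the moment of the call.
- job.close_job(): hands the job in; it is judged then, once.
The state is a dict: "time_s": time; "joints": joint angles; "qd": joint speeds; "joint_torque": joint torques, N m; "tcp_pos": TCP position; "eef_rot": TCP orientation; "contact_force": force on the tool from outside, world axes, zero at the start; "moment": the same for the moment, N m; "gripper_width": finger opening in m; "gripper_force": force on a finger pad.
Only numpy, scipy, OpenCV 4.12 (cv2) and the standard library are available. Lean on these libraries where they do the work, as an engineer would, in place of code of your own. Each camera call takes 0.05 s, during which the arm holds its last target. There are 200 camera calls.

### The job

Pack the two yellow L-shaped foot plates for the shelving posts into the empty blue tray: turn them so that they nest into one another, and let both lie flat on the tray's floor, spigots up, neither resting on the other or on the rim. The red L-plate and the yellow straight plate lying about are not wanted.

Things in the scene. Friction and masses are not known exactly. Their poses are not given: they have to be found in the camera images.
- tray: Empty shallow blue tray, fixed to the desk: outside 188 x 136 mm, 18 high; walls 6, floor 6 thick; inside 176 x 124 mm, 12 deep. Origin: centre of its underside; x along its long side, z up. The two L-plates fit only nested, one turned half a turn from the other, legs parallel to the walls, together 146 x 100 mm: about 10 mm is left between plates and walls.
- plate_a: One of two alike yellow plastic L-plates (0.15 kg) lying flat: equal legs, 100 x 100 mm overall, legs 46 wide, 8 thick. Take it by the square spigot on top, 26 x 26 mm, sides parallel to the legs, near the centre of mass, top 48 mm above the underside. Origin: on the underside below the spigot's centre; z up; legs run along +x and +y to +59 mm; outer corner at x = y = -41 mm.
- plate_b: The other of two alike yellow plastic L-plates (0.15 kg) lying flat: equal legs, 100 x 100 mm overall, legs 46 wide, 8 thick. Take it by the square spigot on top, 26 x 26 mm, sides parallel to the legs, near the centre of mass, top 48 mm above the underside. Origin: on the underside below the spigot's centre; z up; legs run along +x and +y to +59 mm; outer corner at x = y = -41 mm.
Mind the look-alikes: they are no part of the job. What is shaped like the plate_b but green is not meant.

How it is judged:
By the outcome, as a careful person would: the job done as asked, in the order asked, and still so for the second after the job is handed in, with the robot touching nothing.
It also fails if it takes over 54 s, if anything falls off the work surface, if the arm or the gripper's body presses on something with over 40 N, if the wrist force passes 120 N, or if a joint passes its speed limit or range.

## Working session

There is one attempt and no reset: what is moved stays moved. The work goes in short steps, Python scripts to look and compute and a tool call to move; the robot and the scene stay as the last step left them, time stands still between calls to the robot, and variables do not carry over. Pictures are saved under pics/ and viewed, at most 10 in all, crops included, and the job is handed in when it is done.

Besides the shell and the picture viewer there is one more tool, called after ">>>" by a JSON object that holds its "api" and its "payload". drive_tool: Moves the arm, as the interface text tells. Its arguments: {"type":"object","properties":{"increments":{"type":"array"},"squeeze":{"type":"number"}},"required":["increments"]}

```bash
mkdir -p pics && ls && python3 - <<'E'
from plant import r, capture, camera_model, job
import cv2
print(r.get_state())
for n in("top","scene"):
    im=capture(n); cv2.imwrite(f"pics/{n}0.png",im[:,:,::-1]); print(camera_model(n))
E
```

```text
pics
{'time_s': 0.0, 'joints': array([ 8.30849877e+01,  2.05905512e+01,  6.32841633e-01, -1.98725821e-02,
       -7.01354253e+01, -1.65053762e+01]), 'qd': array([-0.0611818 ,  0.02983799,  0.09622281, -0.10346806,  0.05719491,
       -0.03143441]), 'joint_torque': array([-1.12793503e-03, -5.82697105e+01,  2.93045944e+01,  6.99684396e+00,
        6.78032055e-03, -1.68340212e-04]), 'tcp_pos': array([0.26814836, 0.61893212, 0.23662635]), 'eef_rot': array([ 1.79905395e+02, -8.55100855e-03, -2.34271493e+01]), 'contact_force': array([-0.77529273, -0.4626878 ,  0.12857978]), 'moment': array([-0.03993957,  0.0047983 ,  0.00946994]), 'gripper_force': 0.0, 'gripper_width': 0.08751779964162094}
{'camera_matrix': array([[478.79035672,   0.        , 325.51551067],
       [  0.        , 478.79035672, 243.15977473],
       [  0.        ,   0.        ,   1.        ]]), 'k1': -0.06716604074450724, 'rvec': array([ 2.11464711, -2.14958737,  0.18703792]), 'tvec': array([0.07128663, 0.49895003, 1.15389865])}
{'camera_matrix': array([[559.15415127,   0.        , 328.07248629],
       [  0.        , 559.15415127, 238.75444322],
       [  0.        ,   0.        ,   1.        ]]), 'k1': 0.036575582263869595, 'rvec': array([ 1.05170346,  2.18964178, -1.2067661 ]), 'tvec': array([ 0.2545243 , -0.18818418,  1.73090626])}
```

View pics/top0.png

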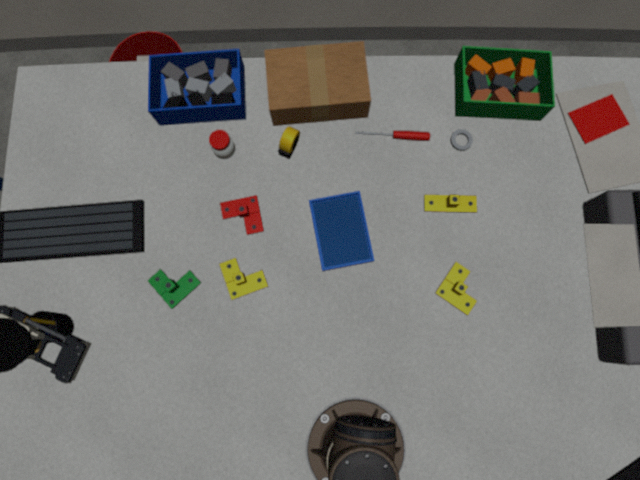

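View pics/scene0.png

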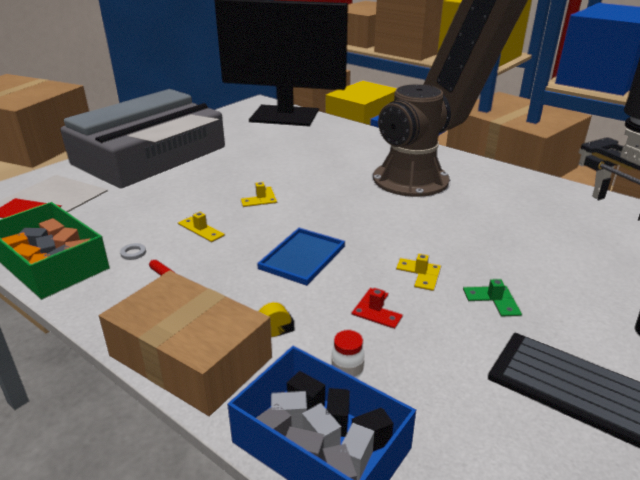

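Top view candidates: yellow L at (241,280), yellow L at (458,288) – wanted. Red L (243,213), green L (174,287), yellow straight plate (452,203), yellow tape (289,141) and the filled blue bin (196,87) are not. The empty blue tray is at (341,231). The scene view shows the same: yellow L's at (420,270) and (260,196), tray at (302,254).

```bash
cat > h.py <<'E'
import numpy as np, cv2
from plant import r, capture, camera_model, job
def cast(m,px,z):
    "pixels Nx2 -> world points on plane z"
    K=m["camera_matrix"]; d=np.array([m["k1"],0,0,0.])
    n=cv2.undistortPoints(np.asarray(px,float).reshape(-1,1,2),K,d).reshape(-1,2)
    R=cv2.Rodrigues(np.asarray(m["rvec"],float))[0]; t=np.asarray(m["tvec"],float).ravel()
    c=-R.T@t; v=np.c_[n,np.ones(len(n))]@R
    return c+v*((z-c[2])/v[:,2])[:,None]
def proj(m,P):
    return cv2.projectPoints(np.asarray(P,float).reshape(-1,1,3),m["rvec"],m["tvec"],m["camera_matrix"],np.array([m["k1"],0,0,0.]))[0].reshape(-1,2)
def blobs(im,col,amin=150):
    h=cv2.cvtColor(im,cv2.COLOR_RGB2HSV)
    lo,hi={"y":((22,110,60),(36,255,255)),"b":((100,120,40),(125,255,255))}[col]
    k=cv2.inRange(h,lo,hi)
    k=cv2.morphologyEx(k,cv2.MORPH_CLOSE,np.ones((5,5)))
    return [c for c in cv2.findContours(k,cv2.RETR_EXTERNAL,cv2.CHAIN_APPROX_NONE)[0] if cv2.contourArea(c)>amin]
def rect(m,c,z):
    P=cast(m,c.reshape(-1,2),z)[:,:2]
    (x,y),(w,h),a=cv2.minAreaRect((P*1000).astype(np.float32))
    return P,np.array([x,y])/1000,w,h,a
E
python3 - <<'E'
from h import *
im=capture("top"); m=camera_model("top")
for col,z in (("y",.008),("b",.018)):
    for c in blobs(im,col):
        P,ce,w,h,a=rect(m,c,z); M=cv2.moments(c)
        print(col,(M["m10"]/M["m00"],M["m01"]/M["m00"]),"ctr",ce.round(3),round(w),round(h),round(a,1),"mean",cast(m,[[M["m10"]/M["m00"],M["m01"]/M["m00"]]],z).round(3), "area",cv2.contourArea((P*1000).astype(np.float32)))
crop=cv2.resize(im[180:330,200:500],(800,400),interpolation=cv2.INTER_CUBIC)
cv2.imwrite("pics/crop.png",crop[:,:,::-1])
w=camera_model("wrist"); R=cv2.Rodrigues(w["rvec"])[0]; s=r.get_state()
from scipy.spatial.transform import Rotation as Ro
Rt=Ro.from_euler("xyz",s["eef_rot"],degrees=True).as_matrix()
print("cam in tool",Rt.T@(-R.T@w["tvec"]-s["tcp_pos"]),"\n",Rt.T@R.T, w["camera_matrix"])
print("Rt",Rt.round(3))
E
```

```text
y (456.3912541254125, 288.91699669966994) ctr [ 0.385 -0.281] 98 98 53.6 mean [[ 0.382 -0.268  0.008]] area 6623.16892967606
y (240.88733125649014, 279.50778816199374) ctr [0.428 0.274] 97 98 19.5 mean [[0.416 0.28  0.008]] area 6290.80639060121
y (449.9728317659352, 203.04681295715775) ctr [ 0.608 -0.266] 139 43 89.2 mean [[ 0.608 -0.266  0.008]] area 5731.8129700878635
y (288.0325636471284, 138.68798105387802) ctr [0.792 0.159] 39 69 67.3 mean [[0.793 0.159 0.008]] area 2160.3092736154795
b (340.8357399878499, 230.4730127576055) ctr [0.538 0.023] 186 133 10.0 mean [[0.537 0.023 0.018]] area 23976.366667199287
b (196.09324666510037, 86.260291852664) ctr [0.949 0.412] 212 264 2.6 mean [[0.947 0.411 0.018]] area 53234.26565206237
cam in tool [ 0.07587117  0.00023825 -0.14678343] 
 [[-1.56787737e-03 -9.58784623e-01 -2.84129526e-01]
 [ 9.99998566e-01 -1.32130075e-03 -1.05948961e-03]
 [ 6.40401789e-04 -2.84130780e-01  9.58785320e-01]] [[350.33849508   0.         320.70834022]
 [  0.         350.33849508 238.82132778]
 [  0.           0.           1.        ]]
Rt [[ 0.918 -0.398 -0.   ]
 [-0.398 -0.918 -0.001]
 [ 0.     0.001 -1.   ]]
```

View pics/crop.png

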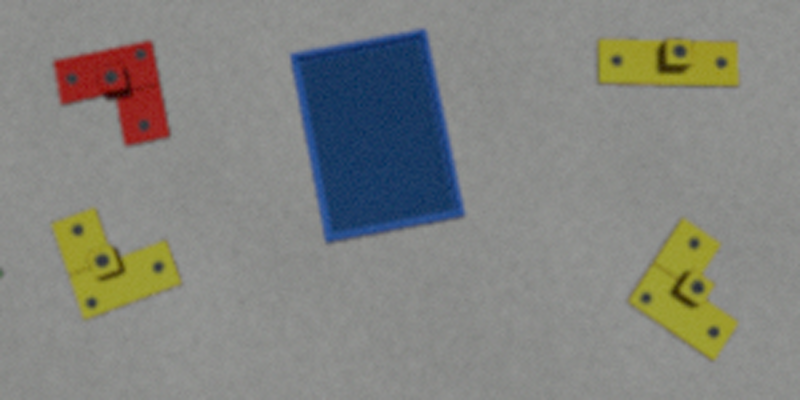

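The crop confirms two yellow L's, at crop (110,265) and (690,288), and the empty tray at (378,135). A is at (0.4165, 0.2795) with yaw about -70.5, B at (0.383, -0.268) with yaw about -126.4, and the tray at (0.538, 0.023) with yaw about 10. Going to hover over A.

>>> {"api": "drive_tool", "payload": {"increments": [[[1,0.5,0.465,0.1,0],[1,1,0.93,0.2,0],[1,1,0.93,0.2,0],[1,1,0.93,0.2,0]]]}}

```text
time_s: 0.65
tcp_pos: [0.3348, 0.4665, 0.2134]
eef_rot: [179.9, 0.0, -23.6]
contact_force: [0.3, 1.0, 0.5]
gripper_width: 0.0877
gripper_force: 0.0
```

>>> {"api": "drive_tool", "payload": {"increments": [[[1,0.5,0.465,0.1,0],[1,1,0.93,0.2,0],[1,1,0.93,0.2,0],[1,1,0.93,0.2,0]]]}}

```text
time_s: 1.15
tcp_pos: [0.4002, 0.3173, 0.1893]
eef_rot: [180.0, 0.0, -23.6]
contact_force: [-0.3, -0.2, 0.2]
gripper_width: 0.0872
gripper_force: 0.0
```

>>> {"api": "drive_tool", "payload": {"increments": [[[1,0.26,0.245,0.24,-0.03],[1,0.26,0.245,0.24,-0.06],[1,0.26,0.245,0.24,-0.09],[1,0.26,0.245,0.24,-0.119],[1,0.26,0.245,0.24,-0.119]]]}}

```text
time_s: 1.78
tcp_pos: [0.4168, 0.2809, 0.1608]
eef_rot: [-180.0, -0.0, 19.4]
contact_force: [-1.3, 0.4, 0.1]
gripper_width: 0.0873
gripper_force: 0.0
```

```bash
python3 - <<'E'
from h import *
s=r.get_state(); m=camera_model("wrist"); im=capture("wrist")
np.savez("wa.npz",im=im,**m)
print(s["time_s"],s["tcp_pos"].round(4),s["eef_rot"].round(2),s["joints"].round(1),s["contact_force"].round(1))
cv2.imwrite("pics/wa.png",im[:,:,::-1])
print("tcp floor px",proj(m,[[*s["tcp_pos"][:2],.048]]))
for c in blobs(im,"y",1500):
    P,ce,w,h,a=rect(m,c,.008); ap=cv2.approxPolyDP(c,6,True).reshape(-1,2)
    print(ce.round(4),w,h,a); print(np.c_[ap,cast(m,ap,.008)[:,:2].round(4)])
E
```

```text
1.775 [0.4168 0.2809 0.1608] [-1.7999e+02 -1.0000e-02  1.9400e+01] [ 56.4   8.1 -27.    0.  -54.9  53. ] [-1.3  0.4  0.1]
tcp floor px [[321.68984933 237.83878413]]
[0.4285 0.2769] 98.36964416503906 99.05537414550781 19.322431564331055
[[2.720e+02 1.590e+02 4.570e-01 3.392e-01]
 [2.770e+02 2.670e+02 3.660e-01 3.064e-01]
 [3.840e+02 2.650e+02 4.002e-01 2.147e-01]
 [3.850e+02 2.190e+02 4.405e-01 2.302e-01]
 [3.360e+02 2.190e+02 4.262e-01 2.708e-01]
 [3.250e+02 2.110e+02 4.297e-01 2.823e-01]
 [3.240e+02 1.570e+02 4.729e-01 2.985e-01]]
```

View pics/wa.png

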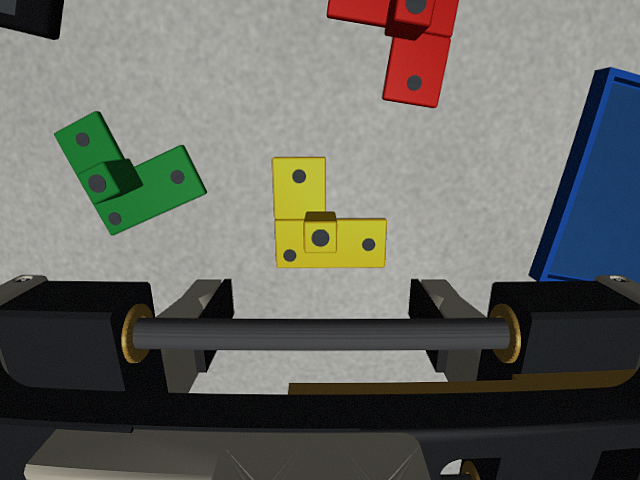

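The wrist view shows the yellow L with its spigot hole at (320,238). My TCP projects to (322,238) and the yaw agrees at 19.3, so I go down and grip.

>>> {"api": "drive_tool", "payload": {"increments": [[[1,0,0,0.45,0],[1,0,-0.005,0.85,0],[1,0,-0.005,1,0],[1,0,-0.005,1,0]]]}}

```text
time_s: 2.33
tcp_pos: [0.4159, 0.2799, 0.0394]
eef_rot: [179.9, 0.2, 19.2]
contact_force: [0.4, -0.3, 0.9]
gripper_width: 0.088
gripper_force: 0.0
```

>>> {"api": "drive_tool", "payload": {"increments": [[[1,0,0,0.1,0],[-1,0,0,0.1,0],[-1,0,0,0.1,0],[-1,0,0,0.1,0],[-1,0,0,0.1,0]]], "squeeze": 25}}

```text
time_s: 2.95
tcp_pos: [0.4167, 0.2805, 0.0292]
eef_rot: [-180.0, -0.0, 19.4]
contact_force: [-0.3, 0.1, -0.1]
gripper_width: 0.0531
gripper_force: 0.0
```

>>> {"api": "drive_tool", "payload": {"increments": [[[-1,0,0,0,0],[-1,0,0,0,0],[-1,0,0,0,0]]]}}

```text
time_s: 3.32
tcp_pos: [0.4166, 0.2804, 0.0288]
eef_rot: [-180.0, -0.0, 19.4]
contact_force: [-0.1, -0.5, 0.6]
gripper_width: 0.0263
gripper_force: 25.0
```

>>> {"api": "drive_tool", "payload": {"increments": [[[-1,0,0,-0.4,0],[-1,0,0,-0.8,0],[-1,0,0,-1,0],[-1,0,0,-1,0]]]}}

```text
time_s: 3.82
tcp_pos: [0.4172, 0.2812, 0.1505]
eef_rot: [-179.9, -0.2, 19.4]
contact_force: [-0.4, -0.3, -2.1]
gripper_width: 0.0258
gripper_force: 25.0
```

>>> {"api": "drive_tool", "payload": {"increments": [[[-1,0,0.4,0,0],[-1,0,0.8,0,0],[-1,0,1,0,0],[-1,0,1,0,0]]]}}

```text
time_s: 4.32
tcp_pos: [0.4559, 0.1652, 0.1472]
eef_rot: [180.0, 0.2, 19.3]
contact_force: [-0.1, -0.0, -1.9]
gripper_width: 0.0258
gripper_force: 25.0
```

>>> {"api": "drive_tool", "payload": {"increments": [[[-1,0,0.4,0,0],[-1,0,0.8,0,0],[-1,0,1,0,0],[-1,0,1,0,0]]]}}

```text
time_s: 4.82
tcp_pos: [0.4961, 0.053, 0.1475]
eef_rot: [180.0, 0.1, 19.3]
contact_force: [-0.2, 0.3, -1.9]
gripper_width: 0.0259
gripper_force: 25.0
```

>>> {"api": "drive_tool", "payload": {"increments": [[[-1,-0.048,0.225,0,0.026],[-1,-0.048,0.225,0,0.026],[-1,-0.048,0.225,0,0.026],[-1,-0.048,0.225,0,0.026]]]}}

```text
time_s: 5.32
tcp_pos: [0.4998, 0.0274, 0.1486]
eef_rot: [-180.0, 0.0, 10.2]
contact_force: [-0.1, -0.7, -1.6]
gripper_width: 0.0259
gripper_force: 25.0
```

```bash
python3 - <<'E'
from h import *
s=r.get_state(); m=camera_model("wrist"); im=capture("wrist")
np.savez("wt.npz",im=im,**m)
print(s["time_s"],s["tcp_pos"].round(4),s["eef_rot"].round(2),s["joints"].round(1),s["gripper_width"])
cv2.imwrite("pics/wt.png",im[:,:,::-1])
for c in blobs(im,"b",1500):
    P,ce,w,h,a=rect(m,c,.018); ap=cv2.approxPolyDP(c,6,True).reshape(-1,2)
    print(ce.round(4),w,h,a); print(np.c_[ap,cast(m,ap,.018)[:,:2].round(4)])
E
```

```text
5.325 [0.4998 0.0274 0.1486] [-1.800e+02  1.000e-02  1.017e+01] [ 25.7   8.7 -28.1  -0.  -53.2  74.5] 0.025913531638574936
[0.549  0.0265] 167.59072875976562 135.58401489257812 9.848959922790527
[[ 2.430e+02  5.700e+01  6.197e-01  1.070e-01]
 [ 2.480e+02  1.700e+02  5.390e-01  9.300e-02]
 [ 3.270e+02  1.690e+02  5.505e-01  3.210e-02]
 [ 3.310e+02  2.630e+02  4.742e-01  1.470e-02]
 [ 3.480e+02  2.720e+02  4.687e-01 -1.000e-03]
 [ 4.110e+02  2.720e+02  4.780e-01 -5.400e-02]
 [ 4.270e+02  5.900e+01  6.422e-01 -2.550e-02]]
```

View pics/wt.png

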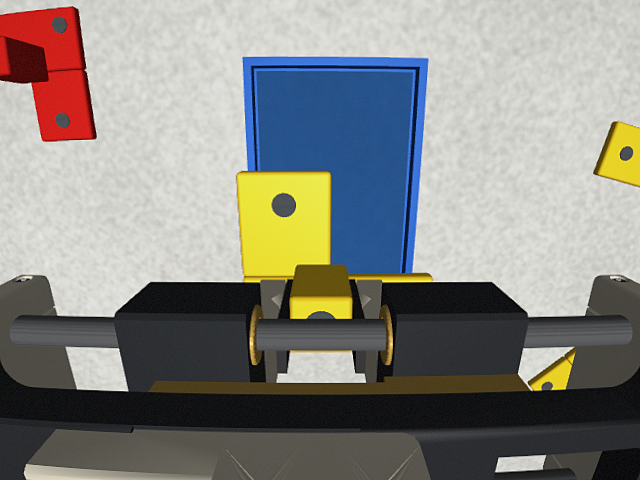

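The view shows the tray rim with far corners at (243,57) and (427,59), and plate A held level. The tray refines to (0.5383, 0.0243) at 9.8°. The A target is (0.500, 0.028), so I am above it; lowering.

>>> {"api": "drive_tool", "payload": {"increments": [[[-1,0.003,-0.003,0.4,0.001],[-1,0.003,-0.003,0.7,0.001],[-1,0.003,-0.003,0.85,0.001],[-1,0.003,-0.003,0.93,0.001],[-1,0.003,-0.003,0.94,0.001]]]}}

```text
time_s: 6.0
tcp_pos: [0.5002, 0.0272, 0.0358]
eef_rot: [180.0, 0.0, 9.7]
contact_force: [-0.5, 0.2, -1.7]
gripper_width: 0.0259
gripper_force: 25.0
```

>>> {"api": "drive_tool", "payload": {"increments": [[[-1,0,0,0,0],[0,0,0,0,0],[0,0,0,0,0],[0,0,0,0,0],[0,0,0,0,0]]]}}

```text
time_s: 6.62
tcp_pos: [0.5003, 0.027, 0.0361]
eef_rot: [-180.0, -0.0, 9.7]
contact_force: [-0.6, -0.5, -0.7]
gripper_width: 0.0437
gripper_force: 0.0
```

>>> {"api": "drive_tool", "payload": {"increments": [[[0,0,0,-0.3,0],[0.5,0,0,-0.7,0],[1,0,0,-1,0],[1,0,0,-1,0]]]}}

```text
time_s: 7.12
tcp_pos: [0.502, 0.0276, 0.159]
eef_rot: [-179.9, -0.3, 9.7]
contact_force: [0.5, 0.4, -0.9]
gripper_width: 0.0683
gripper_force: 0.0
```

>>> {"api": "drive_tool", "payload": {"increments": [[[1,-0.25,0.4,0,0],[1,-0.5,0.8,0,0],[1,-0.6,1,0,0],[1,-0.6,1,0,0]]]}}

```text
time_s: 7.62
tcp_pos: [0.4481, -0.1048, 0.1553]
eef_rot: [-180.0, 0.1, 9.5]
contact_force: [1.2, 0.0, 0.1]
gripper_width: 0.0876
gripper_force: 0.0
```

>>> {"api": "drive_tool", "payload": {"increments": [[[1,-0.25,0.4,0,0],[1,-0.5,0.8,0,0],[1,-0.6,1,0,0],[1,-0.6,1,0,0]]]}}

```text
time_s: 8.12
tcp_pos: [0.3981, -0.2347, 0.1553]
eef_rot: [-180.0, 0.1, 9.6]
contact_force: [0.1, -0.5, 0.1]
gripper_width: 0.0878
gripper_force: 0.0
```

>>> {"api": "drive_tool", "payload": {"increments": [[[1,-0.175,0.26,0,0.029],[1,-0.175,0.26,0,0.058],[1,-0.175,0.26,0,0.087],[1,-0.175,0.26,0,0.116],[1,-0.175,0.26,0,0.128]]]}}

```text
time_s: 8.75
tcp_pos: [0.3838, -0.2671, 0.1555]
eef_rot: [180.0, 0.0, -36.6]
contact_force: [-0.3, -0.5, -0.2]
gripper_width: 0.0874
gripper_force: 0.0
```

```bash
python3 - <<'E'
from h import *
s=r.get_state(); m=camera_model("wrist"); im=capture("wrist")
print(s["time_s"],s["tcp_pos"].round(4),s["eef_rot"].round(2),s["joints"].round(1),s["gripper_width"])
cv2.imwrite("pics/wb.png",im[:,:,::-1])
print("tcp px at spigot top",proj(m,[[*s["tcp_pos"][:2],.048]]))
for c in blobs(im,"y",1500):
    P,ce,w,h,a=rect(m,c,.008); print(ce.round(4),w,h,a)
E
```

```text
8.75 [ 0.3838 -0.2671  0.1555] [ 1.800e+02  3.000e-02 -3.656e+01] [-10.6   5.1 -31.3  -0.  -53.6  64.1] 0.08738331103185036
tcp px at spigot top [[320.47459982 239.41089497]]
[ 0.3853 -0.281 ] 98.94579315185547 98.793212890625 53.52678680419922
[ 0.6076 -0.2472] 98.4171142578125 48.00395584106445 87.4765625
```

View pics/wb.png

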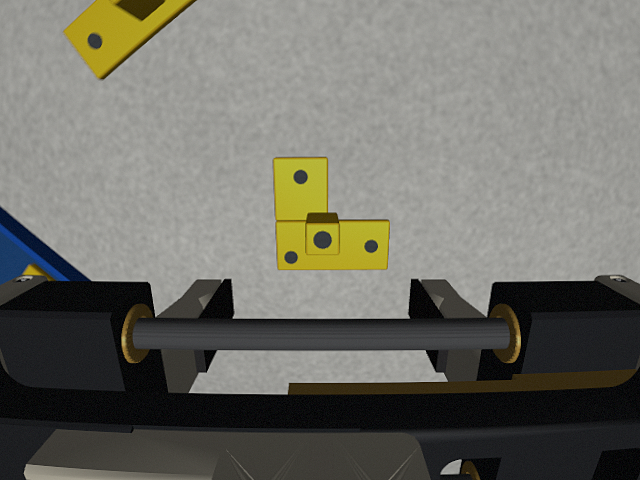

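The spigot hole at (322,240) is about 1 mm from my TCP projection at (320.5,239). The yaw matches (-36.5); go down and grip.

>>> {"api": "drive_tool", "payload": {"increments": [[[1,0,0.009,0.4,0],[1,0,0.009,0.8,0],[1,0,0.009,1,0],[1,0,0.009,1,0]]]}}

```text
time_s: 9.3
tcp_pos: [0.3815, -0.268, 0.0342]
eef_rot: [179.9, 0.2, -36.3]
contact_force: [0.2, 0.7, 0.1]
gripper_width: 0.0877
gripper_force: 0.0
```

>>> {"api": "drive_tool", "payload": {"increments": [[[0,0,0,0.055,0],[-1,0,0,0.055,0],[-1,0,0,0.055,0],[-1,0,0,0.055,0],[-1,0,0,0.055,0]]], "squeeze": 25}}

```text
time_s: 9.93
tcp_pos: [0.3827, -0.2691, 0.0297]
eef_rot: [-180.0, -0.0, -36.4]
contact_force: [1.1, -0.7, 0.3]
gripper_width: 0.0433
gripper_force: 0.0
```

>>> {"api": "drive_tool", "payload": {"increments": [[[-1,0,0,0,0],[-1,0,0,0,0],[-1,0,0,0,0]]]}}

```text
time_s: 10.3
tcp_pos: [0.3827, -0.269, 0.0294]
eef_rot: [-180.0, -0.0, -36.4]
contact_force: [-0.2, -0.3, 1.5]
gripper_width: 0.0262
gripper_force: 25.0
```

>>> {"api": "drive_tool", "payload": {"increments": [[[-1,0,0,-0.4,0],[-1,0,0,-0.8,0],[-1,0,0,-1,0],[-1,0,0,-1,0]]]}}

```text
time_s: 10.8
tcp_pos: [0.3837, -0.2692, 0.1512]
eef_rot: [-179.9, -0.2, -36.4]
contact_force: [-0.2, -0.2, -2.4]
gripper_width: 0.026
gripper_force: 25.0
```

>>> {"api": "drive_tool", "payload": {"increments": [[[-1,-0.01,-0.25,0,0.028],[-1,-0.02,-0.5,0,0.056],[-1,-0.03,-0.75,0,0.084],[-1,-0.04,-1,0,0.112],[-1,-0.04,-1,0,0.139]]]}}

```text
time_s: 11.42
tcp_pos: [0.4502, -0.1681, 0.1479]
eef_rot: [179.9, 0.0, -86.6]
contact_force: [-0.1, 0.3, -1.0]
gripper_width: 0.0257
gripper_force: 25.0
```

>>> {"api": "drive_tool", "payload": {"increments": [[[-1,-0.2,-0.15,0,0.028],[-1,-0.45,-0.35,0,0.056],[-1,-0.7,-0.55,0,0.084],[-1,-0.9,-0.7,0,0.112],[-1,-0.9,-0.7,0,0.139]]]}}

```text
time_s: 12.05
tcp_pos: [0.5273, -0.055, 0.1475]
eef_rot: [179.9, -0.1, -136.7]
contact_force: [0.2, 0.9, -1.6]
gripper_width: 0.0258
gripper_force: 25.0
```

>>> {"api": "drive_tool", "payload": {"increments": [[[-1,-0.25,0.06,0,0.028],[-1,-0.5,0.12,0,0.056],[-1,-0.743,0.181,0,0.084],[-1,-0.743,0.181,0,0.094],[-1,-0.743,0.181,0,0.094]]]}}

```text
time_s: 12.68
tcp_pos: [0.5758, 0.0208, 0.1475]
eef_rot: [-180.0, -0.2, -170.3]
contact_force: [-0.4, -0.7, -0.8]
gripper_width: 0.0262
gripper_force: 25.0
```

```bash
python3 - <<'E'
from h import *
s=r.get_state(); m=camera_model("wrist"); im=capture("wrist")
print(s["time_s"],s["tcp_pos"].round(4),s["eef_rot"].round(2),s["joints"].round(1),s["gripper_width"])
# A drawn where expected: spigot top on floor, for a check
cv2.imwrite("pics/wp.png",im[:,:,::-1])
print("A spigot top expected px",proj(m,[[.5003,.0272,.054]]))
for c in blobs(im,"y",800)+blobs(im,"b",1500):
    ap=cv2.approxPolyDP(c,4,True).reshape(-1,2)
    print(np.c_[ap,cast(m,ap,.014)[:,:2].round(4),cast(m,ap,.018)[:,:2].round(4)])
E
```

```text
12.675 [0.5758 0.0208 0.1475] [-1.7999e+02 -1.7000e-01 -1.7026e+02] [  21.5   15.7  -18.9   -0.   -55.6 -101.7] 0.026231902672941294
A spigot top expected px [[348.78105673 142.6108057 ]]
[[ 0.000e+00  1.880e+02  5.819e-01 -2.539e-01  5.808e-01 -2.501e-01]
 [ 0.000e+00  2.370e+02  6.265e-01 -2.577e-01  6.247e-01 -2.539e-01]
 [ 7.300e+01  2.500e+02  6.268e-01 -1.889e-01  6.250e-01 -1.861e-01]
 [ 7.300e+01  2.030e+02  5.846e-01 -1.877e-01  5.834e-01 -1.849e-01]]
[[ 2.370e+02  1.750e+02  5.396e-01 -5.260e-02  5.391e-01 -5.180e-02]
 [ 2.440e+02  2.820e+02  6.303e-01 -3.720e-02  6.285e-01 -3.650e-02]
 [ 2.920e+02  2.790e+02  6.205e-01  3.600e-03  6.187e-01  3.600e-03]
 [ 2.900e+02  3.180e+02  6.582e-01  7.200e-03  6.559e-01  7.200e-03]
 [ 3.070e+02  3.180e+02  6.556e-01  2.220e-02  6.534e-01  2.200e-02]
 [ 3.170e+02  3.110e+02  6.472e-01  2.990e-02  6.451e-01  2.960e-02]
 [ 3.510e+02  3.180e+02  6.490e-01  6.110e-02  6.469e-01  6.040e-02]
 [ 3.490e+02  2.790e+02  6.122e-01  5.210e-02  6.106e-01  5.150e-02]
 [ 4.310e+02  2.810e+02  6.023e-01  1.231e-01  6.008e-01  1.215e-01]
 [ 4.270e+02  
[... 737 characters left out ...]
300e-02]
 [ 3.920e+02  2.160e+02  5.516e-01  7.640e-02  5.509e-01  7.540e-02]
 [ 3.990e+02  8.900e+01  4.551e-01  6.030e-02  4.558e-01  5.960e-02]]
[[ 2.410e+02  6.400e+01  4.576e-01 -5.890e-02  4.582e-01 -5.790e-02]
 [ 2.470e+02  1.710e+02  5.352e-01 -4.510e-02  5.347e-01 -4.430e-02]
 [ 3.290e+02  1.710e+02  5.244e-01  1.910e-02  5.241e-01  1.890e-02]
 [ 3.310e+02  2.640e+02  6.012e-01  3.440e-02  5.998e-01  3.400e-02]
 [ 3.440e+02  2.640e+02  5.994e-01  4.530e-02  5.980e-01  4.480e-02]
 [ 3.480e+02  2.730e+02  6.069e-01  5.020e-02  6.054e-01  4.960e-02]
 [ 4.110e+02  2.720e+02  5.970e-01  1.037e-01  5.956e-01  1.023e-01]
 [ 4.260e+02  6.500e+01  4.349e-01  7.650e-02  4.359e-01  7.560e-02]]
```

View pics/wp.png

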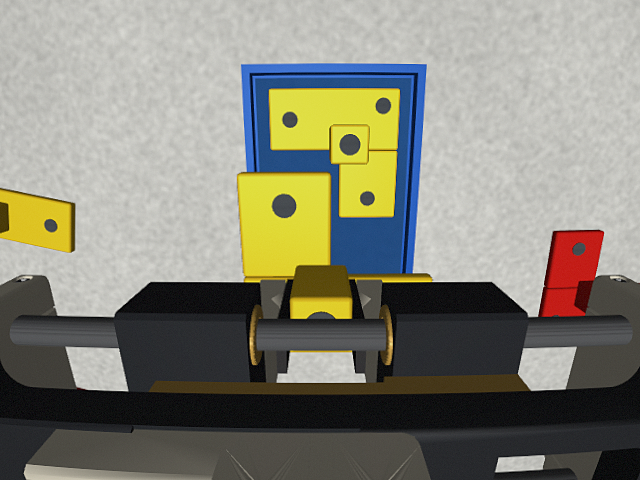

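A lies flat on the tray floor (spigot at (349,144), as expected), and B in hand is nested with it, legs parallel. Shift 1 mm outward and lower.

>>> {"api": "drive_tool", "payload": {"increments": [[[-1,-0.011,0,0.4,0],[-1,-0.011,0,0.7,0],[-1,-0.011,0,0.85,0],[-1,-0.011,0,0.92,0],[-1,-0.011,0,0.93,0]]]}}

```text
time_s: 13.35
tcp_pos: [0.5778, 0.0206, 0.0375]
eef_rot: [-180.0, -0.0, -170.3]
contact_force: [0.7, 0.1, -1.1]
gripper_width: 0.026
gripper_force: 25.0
```

>>> {"api": "drive_tool", "payload": {"increments": [[[-1,0,0,0,0],[0,0,0,0,0],[0,0,0,0,0],[0,0,0,0,0],[0,0,0,0,0]]]}}

```text
time_s: 13.98
tcp_pos: [0.578, 0.0209, 0.0379]
eef_rot: [180.0, 0.0, -170.3]
contact_force: [-1.2, -0.4, 0.4]
gripper_width: 0.0435
gripper_force: 0.0
```

>>> {"api": "drive_tool", "payload": {"increments": [[[0,0,0,-0.3,0],[0,0,0,-0.7,0],[0.5,0,0,-1,0],[0.5,0,0,-1,0]]]}}

```text
time_s: 14.48
tcp_pos: [0.5798, 0.0214, 0.1612]
eef_rot: [180.0, 0.4, -170.3]
contact_force: [-0.1, 0.6, -1.0]
gripper_width: 0.0587
gripper_force: 0.0
```

>>> {"api": "drive_tool", "payload": {"increments": [[[0.5,-0.4,0,0,0],[0.5,-0.8,0,0,0],[0.5,-1,0,0,0],[0.5,-1,0,0,0]]]}}

```text
time_s: 14.98
tcp_pos: [0.6969, 0.0412, 0.1554]
eef_rot: [-180.0, -0.1, -170.3]
contact_force: [-1.6, -0.3, -1.1]
gripper_width: 0.0655
gripper_force: 0.0
```

```bash
python3 - <<'E'
from h import *
s=r.get_state(); m=camera_model("wrist"); im=capture("wrist")
print(s["time_s"],s["tcp_pos"].round(4),s["eef_rot"].round(2))
cv2.imwrite("pics/end.png",im[:,:,::-1])
E
```

```text
14.975 [0.6969 0.0412 0.1554] [-1.7998e+02 -1.4000e-01 -1.7032e+02]
```

View pics/end.png

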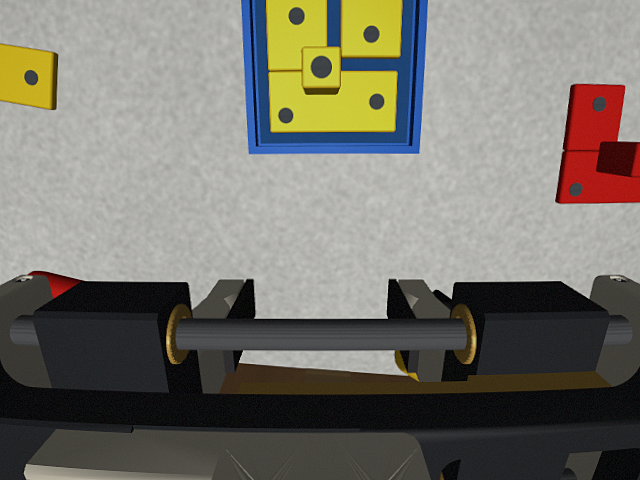

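The wrist view shows B flat, with its spigot at (321,67) and a gap to the walls and to A's leg at (372,30). The gripper is clear, so I hand in.

```bash
python3 -c "
from plant import job
print(job.close_job())"
```

```text
the job is handed in; nothing more can be done
None
```

Both yellow L-plates lie nested and flat in the blue tray, spigots up, with gaps to the walls and to each other; I handed the job in at about 15 s, and no verdict was shown.

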